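# Set the stirrer's speed dial to the red line and start it

### The arm

A 6-joint arm with a two-finger parallel gripper is mounted at the origin on the work surface. World frame = base frame: x ahead of the robot, y to its left, z up, the work surface at z = 0. Lengths are in m, angles in rad, forces in N, time in s.
With the tool pointing down it reaches from about 0.25 to 0.725 m from the base axis. Payload 4 kg.
Tool frame: the origin (TCP) lies midway between the tips of the shut fingers; the grasp point (between the pads) lies 19 mm behind it; z points along the fingers, y is the direction in which the jaws open and shut (so a half turn about z gives the same grasp; the last joint's range is limited). The gripper opens to 85 mm and grips with 20 to 120 N. Pads are 22 mm wide; open, the fingers measure 114 mm over their backs; the gripper's body (76 mm by 85 mm) begins 54 mm behind the grasp point. The pads swing forward as they close: fully open they stand 13 mm farther back than shut.
Start: joints at [1.228, 0.241, 0.005, 1.335, 0, 1.571], TCP at [0.168, 0.471, 0.231] pointing down, gripper open.
Joint ranges: [-2.72, 2.72], [-1.05, 1.87], [-1.09, 1.28], [-1.99, 2.15], [-1.42, 1.44], [-3.14, 3.14]. Speed limits (rad/s): [2.79, 2.79, 3.14, 3.14, 3.14, 3.14].

### API

Orientations are given as a unit quaternion [x, y, z, w].
In Python, from workcell import get_obs, camera, camera_model, job_done, masks_of gives the robot as it stands.
- The arm moves only by the tool jog_arm, never from a script. Its argument "deltas" is a list that holds one entry, the list of rows, each a list of 7 numbers: the shift along the tool's x, y, z in mm, then the turn, a rotation vector about the tool's x, y, z in degrees, then the finger opening in mm, from 0 to 85.4. A call has 1 to 5 rows; each row shifts and turns the pose as measured when the row begins, along the tool's axes as they then stand; what a row does not reach is not made up. A row lasts 1/10 s, in which the tool goes at most 50 mm and 8.59 degrees, less where a joint would pass 70% of its speed; a pose out of reach is approached as far as the arm can. A call with a gripper value outside its range is refused whole. The fingers move at their own pace and stop on an object; the grip force is fixed at half the most. Time passes only in rows, so rows that do not move let the fingers close. It gives the time, the measured TCP pose, the force and the opening at its end, in the units of the state.
- get_obs(): the state, without advancing time (a new reading comes with each control period).
- camera(name): name is "scene" or "side" or "wrist"; returns the picture (400x640x3 uint8, red, green, blue); there is no depth.
- camera_model(name): a dict with "fovy" (degrees; the focal length in pixels is half the picture's height over the tangent of half this angle, whatever the lens; pixels are square), "cx", "cy" (the principal point, pixels), "pose" (4x4, takes a point from camera to world coordinates); the wrist camera has in their place "T_tool_cam" (4x4, takes a point from camera to tool coordinates, whose origin is the TCP and whose axes are the flange's). Camera axes: x right, y down, z forward; pixel columns grow to the right and rows downward; lengths in m; the calibration is good to about 2 mm. A picture is of the moment at which its call begins: read the wrist's pose just before it. camera_model takes no time and is no camera call.
- job_done(): hands the job in, once; it reports no verdict.
Trained networks look in the newest picture that a camera, given by its name, has taken for a name from the list of things; names that differ only in an ending like _2 or _b are one class to them, and where a whole thing is asked for, a point or a joint stands for the part that bears it (a point fixed in the world has none). Each returns a list of dicts, best first, with "conf" (0 to 1); they miss things now and then, are a little off and sometimes report something else, mostly with a low value. They report only what shows in the picture. A call takes as long as a camera call.
- masks_of(target, camera): "pixels" (400x640 bool, what is visible of it) and "at" ([column, row] in pixels, amid what is visible of it).
The state is a dict: "clock": time; "joint_pos": joint angles; "joint_vel": joint speeds; "tau": joint torques, N m; "eef_pos": TCP position; "tool_rot": TCP orientation; "ft_force": force on the tool from outside, world axes, zero at the start; "ft_torque": the same for the moment, N m; "grip_width": finger opening in m.
Only numpy, scipy, OpenCV 4.12 (cv2) and the standard library are available. Lean on these libraries where they do the work, as an engineer would, in place of code of your own. Each camera call takes 0.05 s, during which the arm holds its last target. There are 200 camera calls.

### The job

On the magnetic stirrer, push the finger tab of the speed dial round with your fingertips, without pinching it, until the dial's white index line lines up with the red line on the scale ring; then press the green start button fully down and let it come back up. Do not press start before the dial is set, and leave the dial on the red line when you are done. Leave the beaker on the stirrer and everything else on the bench standing where they are.

Things in the scene. Friction and masses are not known exactly. Their poses are not given: they have to be found in the camera images.
- stirrer: cream magnetic stirrer, a flat box 210 mm (its x) by 320 mm (its y) and 70 mm high, fixed to the bench; origin at the centre of its underside, z up. On its flat top: the dial at its (0, -85) mm, a white round stirring plate (124 mm across, 4 mm high) with the beaker about its (25, 85) mm, the start button at its (-75, 12) mm.
- dial_center (a point): the point on the dial's turning axis (vertical) at the height of the disc's upper face, 76 mm above the bench.
- dial (a joint): angle of the dial in rad, growing counter-clockwise seen from above; at 0 the index line points along the stirrer's -x. A dark disc 86 mm across, upper face 6 mm above the stirrer's top. It turns endlessly both ways, needs about 0.05 N m (some 2 N at the tab), has no spring and stays where it is left.
- tab_center (a point): middle of the dial's one finger tab, an upright blue radial fin on the disc under the index line: 12 mm thick, from 10 to 39 mm out from the axis, 25 mm high above the disc, white rib along its top. This point is 24.5 mm from the axis and 12 mm above the disc, and turns with the dial. Pressing on both flanks at once counts as pinching.
- index_tip (a point): the outer end of the dial's white index line, on the disc's rim in line with the white rib and the middle of the tab, 44 mm from the dial's axis. It turns with the dial.
- red_line (a point): inner end of the red line on the scale ring, 44 mm from the dial's axis; it does not move during the run. The ring is fixed, dark grey and flat, round the dial, 126 mm across, 4 mm above the stirrer's top, with short white lines every 20 degrees and this longer, broader red one. The dial is set when index_tip lies at red_line.
- scale_ring: the fixed scale ring itself; origin on the dial's axis at the stirrer's top, the red line lies along its -x.
- start (a joint): travel of the green start button in m: 0 up, 0.006 fully down; a spring pushes it back, about 5 N when fully down.
- start_top (a point): the centre of the upper face of the green start button (26 mm across); it moves down with the button.
- beaker: open glass beaker, 60 mm across, 70 mm high, standing loose on the stirring plate; origin at the centre of its underside. To be left alone.
- amber_bottle: amber glass bottle with black cap, 64 mm across, 130 mm high; origin under its centre. To be left alone.
- white_bottle: white plastic jar with blue cap, 66 mm across, 130 mm high; origin under its centre. To be left alone.
- flask: conical glass flask with orange stopper, 76 mm across, 119 mm high; origin under its centre. To be left alone.
- tip_box: blue pipette tip box, 87 x 127 mm, 57 mm high; origin under its centre. To be left alone.
- tube_rack: blue tube rack with capped tubes, 70 x 200 mm, 70 mm high; origin under its centre. To be left alone.
- petri_stack: stack of three pale dishes, 90 mm across, 41 mm high; origin under its centre. To be left alone.
- marker_pen: white marker pen with blue cap lying flat, 117 mm long, 14 mm thick; origin under its middle. To be left alone.

How it is judged:
By the outcome, as a careful person would: the job done as asked, in the order asked, and still so for the second after the job is handed in, with the robot touching nothing.
It also fails if it takes over 45 s, if anything falls off the work surface, if the arm or the gripper's body presses on something with over 40 N, if the wrist force passes 120 N, or if a joint passes its speed limit or range.

## Working session

There is one attempt and no reset: what is moved stays moved. The work goes in short steps, Python scripts to look and compute and a tool call to move; the robot and the scene stay as the last step left them, time stands still between calls to the robot, and variables do not carry over. Pictures are saved under pics/ and viewed, about 8 in all and at most 12, crops included, and the job is handed in when it is done.

Besides the shell and the picture viewer there is one more tool, called after "Call:" by a JSON object that holds its "name" and its "arguments", one argument or row to a line. jog_arm: Moves the arm, as the interface text tells. Its arguments: {"type":"object","properties":{"deltas":{"type":"array"}},"required":["deltas"]}

```bash
mkdir -p pics
python3 - <<'E'
from workcell import *
import cv2,numpy as np
o=get_obs();print({k:np.round(v,3) for k,v in o.items()})
ims=[]
for n in("scene","side"):
    im=camera(n);ims.append(im)
    cv2.imwrite(f"pics/{n}0.png",im[:,:,::-1])
    m=camera_model(n);print(n,m["fovy"],m["cx"],m["cy"],np.round(m["pose"],4).tolist(),m.keys())
print({k:np.round(v,4).tolist() for k,v in camera_model("wrist").items()})
im=camera("wrist");cv2.imwrite("pics/wrist0.png",im[:,:,::-1])
E
```

```text
{'clock': np.float64(0.0), 'joint_pos': array([ 1.228,  0.241,  0.004,  1.335, -0.   ,  1.571]), 'joint_vel': array([-0.001,  0.001,  0.   ,  0.   ,  0.002,  0.002]), 'tau': array([ 1.0000e-03, -3.7232e+01,  2.5241e+01,  1.7000e-02,  0.0000e+00,
       -0.0000e+00]), 'eef_pos': array([0.168, 0.47 , 0.23 ]), 'tool_rot': array([ 0.171,  0.985, -0.001, -0.   ]), 'ft_force': array([-0.45 , -0.637,  0.462]), 'ft_torque': array([ 0.004,  0.032, -0.019]), 'grip_width': np.float64(0.086)}
scene 51.06660133842024 323.7672638183799 203.3829770278725 [[0.1146, 0.577, -0.8087, 1.5299], [0.9934, -0.0586, 0.0989, -0.147], [0.0097, -0.8147, -0.5798, 0.74], [0.0, 0.0, 0.0, 1.0]] dict_keys(['fovy', 'cx', 'cy', 'pose'])
side 55.19042148058141 320.8609941524782 205.32663403472245 [[0.9969, -0.0448, 0.0654, 0.5308], [-0.0772, -0.7367, 0.6718, -0.7644], [0.0181, -0.6747, -0.7379, 0.9108], [0.0, 0.0, 0.0, 1.0]] dict_keys(['fovy', 'cx', 'cy', 'pose'])
{'fovy': 70.1248, 'cx': 322.8217, 'cy': 203.9676, 'T_tool_cam': [[0.001, -0.9498, -0.3128, 0.0799], [1.0, 0.0009, 0.0005, -0.0007], [-0.0002, -0.3128, 0.9498, -0.1429], [0.0, 0.0, 0.0, 1.0]]}
```

View pics/scene0.png

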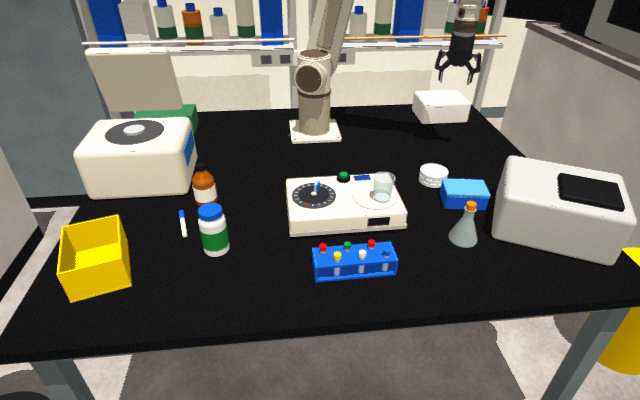

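View pics/side0.png

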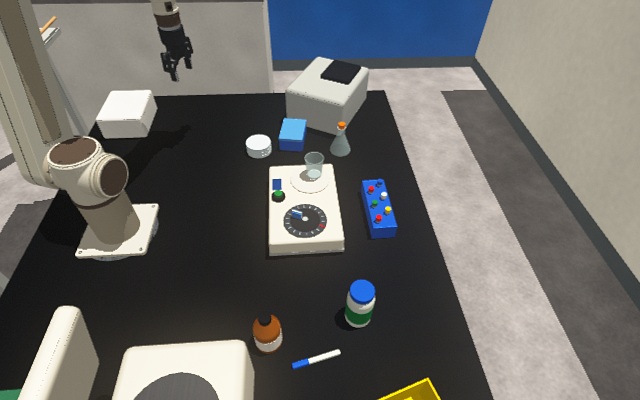

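The scene view shows the stirrer in mid-bench, dial about (314,195), red line (305,205), button (343,177). The side view has dial (305,220), blue tab (296,214), red line (321,227), button (278,196).

```bash
cat > h.py <<'E'
from workcell import *
import numpy as np, cv2
from scipy.spatial.transform import Rotation as R
def ray(n,uv,o=None):
    m=camera_model(n);f=200/np.tan(np.radians(m["fovy"]/2))
    if n=="wrist":
        T=np.eye(4);T[:3,:3]=R.from_quat(o["tool_rot"]).as_matrix();T[:3,3]=o["eef_pos"];P=T@m["T_tool_cam"]
    else:P=m["pose"]
    return P[:3,3],P[:3,:3]@np.array([(uv[0]-m["cx"])/f,(uv[1]-m["cy"])/f,1]),P,f,m
def on_plane(n,uv,z,o=None):
    p,d,*_=ray(n,uv,o);return p+d*(z-p[2])/d[2]
def project(n,X,o=None):
    _,_,P,f,m=ray(n,(0,0),o);c=P[:3,:3].T@(np.array(X)-P[:3,3]);return f*c[0]/c[2]+m["cx"],f*c[1]/c[2]+m["cy"]
E
python3 - <<'E'
from h import *
for n,c,t,r,b in(("scene",(314,195),(316,187),(305,205),(343,177)),("side",(305,220),(296,214),(321,227),(278,196))):
    for k,uv,z in(("dial",c,.076),("tab",t,.1),("red",r,.074),("btn",b,.08)):print(n,k,on_plane(n,uv,z).round(3))
    camera(n)
    for k,z in(("scale_ring",.074),("dial",.076),("tab_center",.09),("start_top",.08),("stirrer",.07)):
        for q in masks_of(k,n)[:2]:print(n,k,round(q["conf"],2),np.round(q["at"],1),q["pixels"].sum(),on_plane(n,q["at"],z).round(3))
im=cv2.imread("pics/side0.png")[155:260,255:355];cv2.imwrite("pics/c1.png",cv2.resize(im,None,fx=5.5,fy=5.5,interpolation=cv2.INTER_CUBIC))
E
```

```text
scene dial [ 0.561 -0.056  0.076]
scene tab [ 0.557 -0.05   0.1  ]
scene red [ 0.603 -0.085  0.074]
scene btn [0.48  0.038 0.08 ]
scene scale_ring 0.75 [308.2 200.2] 533 [ 0.581 -0.075  0.074]
scene dial 0.77 [313.4 192.4] 461 [ 0.547 -0.057  0.076]
scene tab_center 0.79 [314.4 193. ] 406 [ 0.571 -0.056  0.09 ]
scene tab_center 0.65 [352.4 261.1] 2974 [0.852 0.002 0.09 ]
scene start_top 0.36 [343.5 173.3] 32 [0.459 0.043 0.08 ]
scene start_top 0.32 [467.1 232.8] 752 [0.771 0.306 0.08 ]
scene stirrer 0.58 [344.5 208.7] 5522 [0.626 0.02  0.07 ]
side dial [ 0.555 -0.058  0.076]
side tab [ 0.53  -0.055  0.1  ]
side red [ 0.599 -0.085  0.074]
side btn [0.479 0.038 0.08 ]
side scale_ring 0.65 [304.5 231.8] 523 [ 0.552 -0.099  0.074]
side dial 0.69 [304.2 220.8] 552 [ 0.553 -0.061  0.076]
side tab_center 0.62 [303.2 220.3] 568 [ 0.55  -0.071  0.09 ]
side stirrer 0.74 [304.5 209.7] 5552 [ 0.556 -0.013  0.07 ]
```

View pics/c1.png

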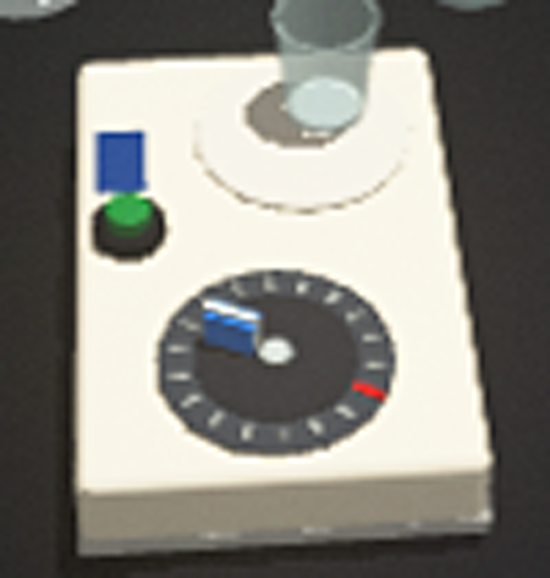

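The crop confirms a single tab at the dial's upper left, with the red line lower right: nearly half a turn apart. I'll move above the dial for a close look.

Call:
{"name": "jog_arm", "arguments": {
  "deltas": [
    [[-42,-27,1,0,0,0,0],[-42,-27,1,0,0,0,0],[-42,-27,1,0,0,0,0],[-42,-27,1,0,0,0,0],[-42,-27,1,0,0,0,0]]
  ]
}}

```text
clock: 1.25
eef_pos: [0.3213, 0.2759, 0.2257]
tool_rot: [0.163, 0.987, 0.002, 0.001]
ft_force: [1.3, 0.6, -0.4]
grip_width: 0.0119
```

Call:
{"name": "jog_arm", "arguments": {
  "deltas": [
    [[-42,-27,2,0,0,0,0],[-42,-27,2,0,0,0,0],[-42,-27,2,0,0,0,0],[-42,-27,2,0,0,0,0],[-42,-27,2,0,0,0,0]]
  ]
}}

```text
clock: 1.75
eef_pos: [0.4763, 0.0793, 0.2171]
tool_rot: [0.163, 0.987, 0.004, 0.003]
ft_force: [1.1, 1.5, -0.1]
grip_width: -0.0003
```

Call:
{"name": "jog_arm", "arguments": {
  "deltas": [
    [[-37,-27,4,0,0,0,0],[-36,-27,4,0,0,0,0],[-35,-26,4,0,0,0,0],[-26,-18,3,0,0,0,0],[-2,-2,0,0,0,0,0]]
  ]
}}

```text
clock: 2.25
eef_pos: [0.5794, -0.0711, 0.2007]
tool_rot: [0.167, 0.986, 0.004, 0.005]
ft_force: [0.1, 0.7, -0.3]
grip_width: -0.0005
```

Run:
```python
from h import *
o=get_obs();print(o["eef_pos"].round(4),o["tool_rot"].round(4),o["joint_pos"].round(3),o["joint_vel"].round(3))
im=camera("wrist");cv2.imwrite("pics/w1.png",im[:,:,::-1])
for k,z in(("scale_ring",.074),("dial",.076),("tab_center",.09),("start_top",.08)):
    for q in masks_of(k,"wrist")[:1]:print(k,round(q["conf"],2),np.round(q["at"],1),on_plane("wrist",q["at"],z,o).round(4))
```

```text
[ 0.5794 -0.0711  0.2007] [0.1668 0.986  0.004  0.0046] [-0.126  0.413  0.169  1.317  0.008  0.209] [-0.037  0.022  0.029  0.039  0.026 -0.037]
scale_ring 0.81 [321.  118.9] [ 0.5117 -0.0487  0.074 ]
dial 0.94 [326.2 163.4] [ 0.5512 -0.0573  0.076 ]
tab_center 0.74 [327.4 166.1] [ 0.5513 -0.0565  0.09  ]
start_top 0.75 [410.7  39. ] [0.4764 0.0412 0.08  ]
```

View pics/w1.png

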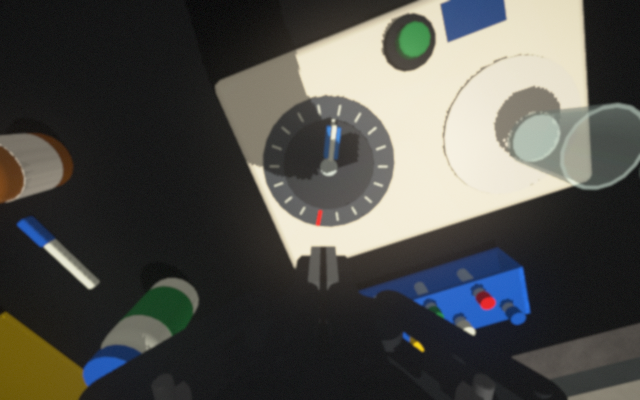

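Wrist view: ring centre about (329,161), red line (319,217), tab with white tip (333,125) on the opposite side, button (414,40); the fingertip is slender (~16 mm wide). Now precise points.

```bash
cat >> h.py <<'E'
def colpts(im,lo,hi,box):
    h=cv2.cvtColor(im,cv2.COLOR_RGB2HSV);m=cv2.inRange(h,lo,hi);x0,x1,y0,y1=box
    ys,xs=np.nonzero(m[y0:y1,x0:x1]);return np.c_[xs+x0,ys+y0].astype(float)
def ang(a,c):return np.degrees(np.arctan2(a[1]-c[1],a[0]-c[0]))
E
python3 - <<'E'
from h import *
o=get_obs();im=cv2.imread("pics/w1.png")[:,:,::-1].copy();w=lambda uv,z:on_plane("wrist",uv,z,o)
ell=[w(p,.074) for p in((263.5,162),(394,160),(328,95.5),(329,226.5))]
for e in ell:print("ring",e.round(4))
c=np.mean(ell,0);print("c",c.round(4), "proj",project("wrist",c,o))
hub=w((329,168),.08);print("hub",hub.round(4))
r=colpts(im,(0,120,100),(8,255,255),(300,340,200,235));print(len(r),r.min(0),r.max(0));R_=np.array([w(p,.074) for p in r])
print("red",R_.mean(0).round(4),ang(R_.mean(0),c),np.linalg.norm(R_-c,axis=1).min())
b=colpts(im,(95,110,60),(125,255,255),(300,360,100,180));print("blue",len(b),b.min(0),b.max(0))
wt=colpts(im,(0,0,150),(179,70,255),(322,345,115,160));print("white",np.array(sorted(wt.tolist(),key=lambda p:p[1]))[::6].tolist())
g=colpts(im,(50,100,60),(80,255,255),(380,440,10,75));print("btn",g.mean(0),w(g.mean(0),.08).round(4))
cv2.imwrite("pics/c2.png",cv2.resize(im[85:240,250:410,::-1],None,fx=3.8,fy=3.8,interpolation=cv2.INTER_CUBIC))
E
```

```text
ring [ 0.5289 -0.1089  0.074 ]
ring [0.5674 0.0094 0.074 ]
ring [ 0.4925 -0.032   0.074 ]
ring [ 0.6125 -0.071   0.074 ]
c [ 0.5503 -0.0506  0.074 ] proj (np.float64(328.686497879196), np.float64(163.42258992898905))
hub [ 0.5534 -0.0515  0.08  ]
73 [316. 210.] [322. 225.]
red [ 0.5995 -0.0777  0.074 ] -28.828305053718896 0.047875593246101786
blue 238 [324. 125.] [340. 158.]
white [[337.0, 115.0], [332.0, 120.0], [332.0, 125.0], [334.0, 126.0], [334.0, 127.0], [334.0, 128.0], [334.0, 129.0], [334.0, 130.0], [334.0, 131.0], [334.0, 132.0], [334.0, 133.0], [334.0, 134.0], [334.0, 135.0], [334.0, 136.0], [335.0, 137.0], [331.0, 139.0], [333.0, 140.0]]
btn [413.8247191   38.88426966] [0.4742 0.0483 0.08  ]
```

View pics/c2.png

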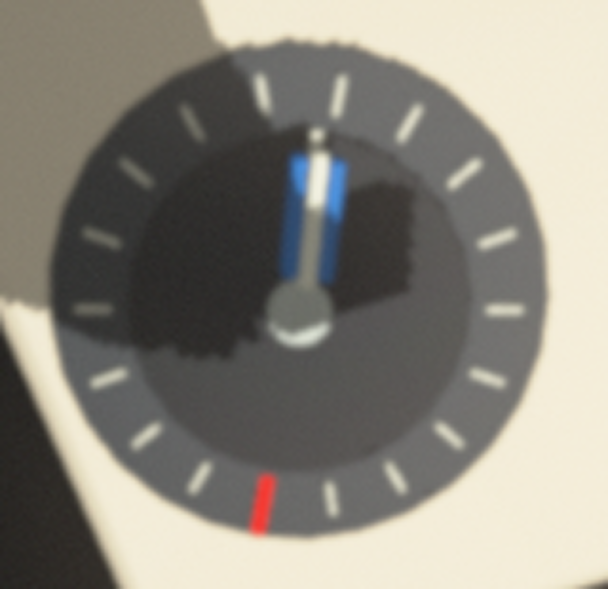

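Index points at ≈154°, red at ≈-29°: pushing CCW ≈177°. I'll write a helper for the tool-frame deltas and start on the tab's clockwise side.

```bash
cat >> h.py <<'E'
C=np.array([.5503,-.0506])
u=lambda d:np.array([np.cos(np.radians(d)),np.sin(np.radians(d))])
def delta(pos,yaw,frm=None):
    "tool-frame shift (mm) and turn (deg) from measured pose (or (pos,R)) to TCP pos, tool x at yaw, pointing down"
    o=get_obs();p,Rm=frm or (o["eef_pos"],R.from_quat(o["tool_rot"]))
    T=R.from_euler("z",yaw,degrees=True)*R.from_euler("x",180,degrees=True)
    return (Rm.inv().apply(np.array(pos)-p)*1e3).round(1),np.degrees((Rm.inv()*T).as_rotvec()).round(1)
def tcp(th,r,t,z):return np.r_[C+r*u(th)+t*u(th-90),z]
E
python3 - <<'E'
from h import *
o=get_obs();w=lambda uv,z:on_plane("wrist",uv,z,o)
i=w((333.4,120),.076);print("idx",i.round(4),ang(i,C),np.linalg.norm(i[:2]-C))
a,b=[w((250+x/3.8,85+y/3.8),.101) for x,y in((320,155),(305,285))];print("rib",ang(a,C),np.linalg.norm(a[:2]-C),ang(a,b))
print(delta(tcp(154.3,.028,.030,.2),154.3))
E
```

```text
idx [ 0.5138 -0.034   0.076 ] 155.56244132654925 0.040059871884483046
rib 155.68470038393858 0.03641474115215145 155.09586645714552
(array([54.9, 39.4,  2.1]), array([0.6, 0.4, 6.8]))
```

```bash
sed -i 's/^C=.*/C=np.array([.5527,-.0516])/' h.py
python3 - <<'E'
from h import *
o=get_obs();w=lambda uv,z:on_plane("wrist",uv,z,o)
i=w((333.4,120),.076);print("idx",ang(i,C),np.linalg.norm(i[:2]-C))
r=w((250+266/3.8,85+475/3.8),.074);r2=w((250+259/3.8,85+533/3.8),.074);print("red",ang(r,C),np.linalg.norm(r[:2]-C),ang(r2,r))
print(delta(tcp(154.5,.028,.030,.2),154.5))
E
```

```text
idx 155.67320935729597 0.04265864331608137
red -29.312697162985454 0.045509425943218516 -25.471093120952293
(array([52.4, 39.2,  2.1]), array([0.6, 0.4, 6.6]))
```

Call:
{"name": "jog_arm", "arguments": {
  "deltas": [
    [[27,20,1,0.3,0.2,3.4,0],[27,20,1,0.3,0.2,3.4,0],[3,2,0,0,0,0,0]]
  ]
}}

```text
clock: 2.8
eef_pos: [0.5366, -0.0026, 0.2012]
tool_rot: [0.223, 0.975, 0.001, 0.0]
ft_force: [0.0, -0.8, 0.2]
grip_width: -0.0004
```

Run:
```python
from h import *
print(delta(tcp(155,.028,.030,.085),155))
```

```text
(array([ -7.3,  -7.7, 116.2]), array([ 0.1,  0. , -0.8]))
```

Call:
{"name": "jog_arm", "arguments": {
  "deltas": [
    [[-3.5,-3.5,40,0,0,-0.8,0],[-3.5,-3.5,40,0,0,0,0],[0,0,22,0,0,0,0],[0,0,4,0,0,0,0]]
  ]
}}

```text
clock: 3.2
eef_pos: [0.542, -0.0064, 0.098]
tool_rot: [0.209, 0.978, 0.002, 0.006]
ft_force: [-0.4, -0.1, -0.9]
grip_width: -0.0
```

Run:
```python
from h import *
print(get_obs()["eef_pos"].round(4),delta(tcp(155,.028,.030,.085),155))
im=camera("wrist");cv2.imwrite("pics/w2.png",im[:,:,::-1])
```

```text
[ 0.542  -0.0064  0.098 ] (array([-0.6, -6.5, 13. ]), array([0.3, 0.7, 0.8]))
```

View pics/w2.png

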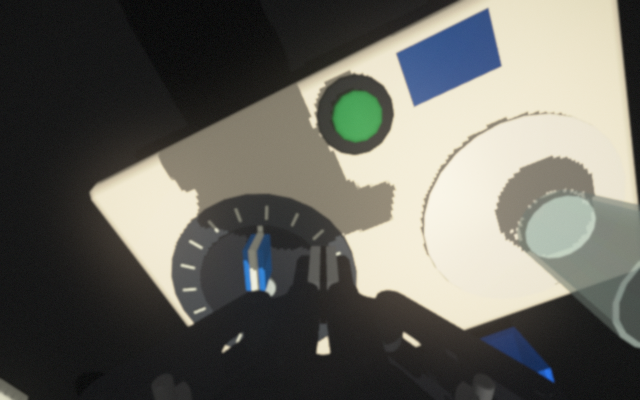

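Fingertips sit right of the tab (fin around (258,262), finger around (322,265)), clear of it. Lowering, then easing up to the flank.

Call:
{"name": "jog_arm", "arguments": {
  "deltas": [
    [[0,-4,11,0.3,0.7,0.8,0],[0,-4,2,0,0,0,0],[0,-3,0,0,0,0,0],[0,-2,0,0,0,0,0],[0,0,0,0,0,0,0]]
  ]
}}

```text
clock: 3.75
eef_pos: [0.5402, -0.019, 0.0897]
tool_rot: [0.216, 0.976, 0.001, 0.004]
ft_force: [0.5, -0.3, -0.4]
grip_width: -0.0003
```

Run:
```python
from h import *
print(get_obs()["eef_pos"].round(4),delta(tcp(155,.028,.016,.085),155))
```

```text
[ 0.5402 -0.019   0.0897] (array([ 2.9, -8.2,  4.7]), array([0.2, 0.4, 0.1]))
```

Call:
{"name": "jog_arm", "arguments": {
  "deltas": [
    [[1.5,-3,4,0.2,0.4,0,0],[1.5,-3,1,0,0,0,0],[0,-2,0,0,0,0,0],[2,-4,0,0,0,-6,0],[2,-4,0,0,0,-8,0]]
  ]
}}

```text
clock: 4.25
eef_pos: [0.528, -0.0302, 0.0854]
tool_rot: [0.091, 0.996, 0.002, 0.001]
ft_force: [-0.6, 1.8, 0.7]
grip_width: 0.0002
```

```bash
cat >> h.py <<'E'
def st(r=.028,t=.016,z=.085,dth=0):
    o=get_obs();Rm=R.from_quat(o["tool_rot"]);x=Rm.as_matrix()[:,0];y=np.degrees(np.arctan2(x[1],x[0]));d=o["eef_pos"][:2]-C
    print("clk",o["clock"],"yaw",y.round(1),"r",(d@u(y)*1e3).round(1),"t",(d@u(y-90)*1e3).round(1),"z",o["eef_pos"][2].round(4),"F",o["ft_force"].round(1),"Mz",o["ft_torque"].round(2),"j6",o["joint_pos"][5].round(2))
    print("fix",delta(tcp(y+dth,r,t,z),y+dth))
E
python3 -c "
from h import *
st()"
```

```text
clk 4.25 yaw 169.6 r 28.1 t 16.6 z 0.0854 F [-0.6  1.8  0.7] Mz [0.37 0.05 0.01] j6 0.12
fix (array([-0.1, -0.6,  0.4]), array([0.2, 0.1, 0. ]))
```

Contact (~2 N) and tracking the arc. Continuing.

Call:
{"name": "jog_arm", "arguments": {
  "deltas": [
    [[2,-4.3,0.2,0,0,-8,0],[2,-4.2,0,0,0,-8,0],[2,-4.2,0,0,0,-8,0],[2,-4.2,0,0,0,-8,0],[2,-4.2,0,0,0,-8,0]]
  ]
}}

```text
clock: 4.75
eef_pos: [0.5171, -0.0497, 0.0849]
tool_rot: [-0.271, 0.963, 0.005, 0.001]
ft_force: [-1.4, 1.3, 0.8]
grip_width: 0.0001
```

```bash
python3 -c "
from h import *
st()"
```

```text
clk 4.75 yaw -148.6 r 29.4 t 20.1 z 0.0849 F [-1.4  1.3  0.8] Mz [ 0.23  0.25 -0.03] j6 -0.65
fix (array([-1.4, -4.1, -0.1]), array([0.5, 0.2, 0. ]))
```

Call:
{"name": "jog_arm", "arguments": {
  "deltas": [
    [[1.5,-6,0,0.3,0.2,-7,0],[1.5,-5.5,0,0,0,-7,0],[1.5,-5,0,0,0,-7,0],[1.5,-5,0,0,0,-7,0],[1.5,-5,0,0,0,-7,0]]
  ]
}}

```text
clock: 5.25
eef_pos: [0.5243, -0.0734, 0.0836]
tool_rot: [-0.559, 0.829, 0.006, -0.004]
ft_force: [-2.4, 0.0, 1.3]
grip_width: 0.0002
```

```bash
python3 -c "
from h import *
st()"
```

```text
clk 5.25 yaw -112.0 r 30.8 t 18.1 z 0.0836 F [-2.4  0.   1.3] Mz [-0.03  0.37  0.  ] j6 -1.33
fix (array([-2.8, -2.1, -1.5]), array([0.8, 0. , 0. ]))
```

Call:
{"name": "jog_arm", "arguments": {
  "deltas": [
    [[0.5,-5.5,-0.5,0.4,0,-7,0],[1,-5,-0.3,0.4,0,-7,0],[1,-5,0,0,0,-7,0],[1.5,-5,0,0,0,-7,0],[1.5,-5,0,0,0,-7,0]]
  ]
}}

```text
clock: 5.75
eef_pos: [0.5423, -0.0854, 0.0826]
tool_rot: [0.79, -0.614, -0.004, 0.005]
ft_force: [-3.5, -1.9, 1.3]
grip_width: -0.0001
```

```bash
python3 -c "
from h import *
st()"
```

```text
clk 5.75 yaw -75.7 r 30.2 t 18.5 z 0.0826 F [-3.5 -1.9  1.3] Mz [-0.3   0.47 -0.04] j6 -1.97
fix (array([-2.2, -2.4, -2.4]), array([0.7, 0.1, 0. ]))
```

Call:
{"name": "jog_arm", "arguments": {
  "deltas": [
    [[0,-5.5,-1.5,0.4,0,-7,0],[0.5,-5,-1,0.3,0,-7,0],[1,-4.5,-0.5,0,0,-6,0],[0.5,-1,0,0,0,-1,0],[0,0,0,0,0,0,0]]
  ]
}}

```text
clock: 6.25
eef_pos: [0.5534, -0.0862, 0.0833]
tool_rot: [0.891, -0.455, -0.004, 0.005]
ft_force: [-0.1, -0.1, -0.4]
grip_width: -0.0003
```

Run:
```python
from h import *
st();ims=[camera(n) for n in("wrist","side","scene")]
s=cv2.resize(ims[1][185:255,260:350],(540,420),interpolation=cv2.INTER_CUBIC)
w=ims[0][100:,100:500][:,:,::-1]
cv2.imwrite("pics/m1.png",np.hstack([cv2.resize(w,(400,300)),cv2.resize(s[:,:,::-1],(386,300))]))
cv2.imwrite("pics/w3.png",ims[0][:,:,::-1])
```

```text
clk 6.25 yaw -54.1 r 28.4 t 19.7 z 0.0833 F [-0.1 -0.1 -0.4] Mz [-0.01  0.05  0.01] j6 -2.35
fix (array([-0.4, -3.7, -1.7]), array([0.7, 0.1, 0. ]))
```

View pics/m1.png

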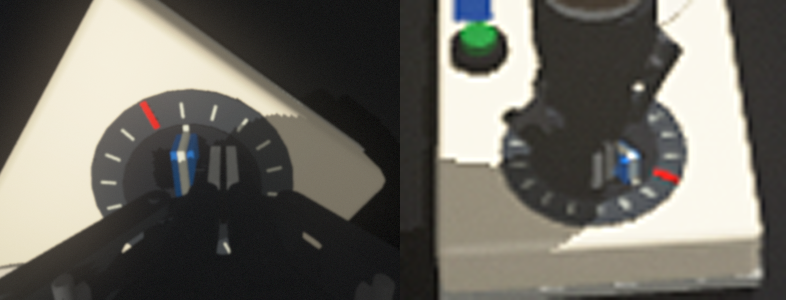

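Wrist (left half): index end at full-picture ≈(287,228), red line ≈(244,202)–(256,228); still short of red by some 20–25°. Measuring.

```bash
cat >> h.py <<'E'
def meas(im,o,box,show=True):
    "red-line and index angles about C from a wrist picture; index = white end inside the rim, by brightest pixels at 40-44 mm"
    f=lambda p,z:on_plane("wrist",p,z,o)
    r=colpts(im,(0,120,90),(8,255,255),box)[:];r=np.vstack([r,colpts(im,(174,120,90),(179,255,255),box)])
    P=np.array([f(p,.074) for p in r]);k=np.linalg.norm(P[:,:2]-C,axis=1)*1e3
    print("red n",len(r),"ang",ang(P.mean(0),C).round(2),"rad",k.min().round(1),k.max().round(1),"dir",[ang(P[k>np.percentile(k,75)].mean(0),P[k<np.percentile(k,25)].mean(0)).round(1)])
    best=[]
    hsv=cv2.cvtColor(im,cv2.COLOR_RGB2GRAY).astype(np.float32)
    th=np.arange(-90,10,.5)
    prof=np.array([[hsv[tuple(int(round(v)) for v in project("wrist",np.r_[C+rr*u(a),.076],o)[::-1])] for rr in(.041,.042,.043)] for a in th]).mean(1)
    i=np.argsort(prof)[::-1][:8];print("bright",[(th[j],prof[j].round()) for j in sorted(i)])
E
python3 - <<'E'
from h import *
o=get_obs();im=cv2.imread("pics/w3.png")[:,:,::-1].copy()
meas(im,o,(220,280,180,240))
i=on_plane("wrist",(287,228),.076,o);print("idx",ang(i,C),np.linalg.norm(i[:2]-C))
a=on_plane("wrist",(282,254),.101,o);print(ang(a,C),np.linalg.norm(a[:2]-C))
E
```

```text
red n 229 ang -32.09 rad 48.2 65.9 dir [np.float64(-29.3)]
bright [(np.float64(-54.0), np.float32(111.0)), (np.float64(-53.5), np.float32(122.0)), (np.float64(-53.0), np.float32(126.0)), (np.float64(-52.5), np.float32(126.0)), (np.float64(-52.0), np.float32(127.0)), (np.float64(-51.5), np.float32(125.0)), (np.float64(-51.0), np.float32(126.0)), (np.float64(-50.5), np.float32(119.0))]
idx -53.7511455857939 0.04559325963551637
-53.84963370866615 0.042477318032440106
```

About 22° to go. Advancing ~16°, then re-measuring.

Call:
{"name": "jog_arm", "arguments": {
  "deltas": [
    [[1.5,-3.5,-1,0.5,0,-5,0],[1.5,-3.5,-0.5,0,0,-5,0],[1.5,-3.5,0,0,0,-5,0],[0,-0.5,0,0,0,-1,0],[0,0,0,0,0,0,0]]
  ]
}}

```text
clock: 6.9
eef_pos: [0.562, -0.0846, 0.0839]
tool_rot: [0.946, -0.325, -0.004, 0.004]
ft_force: [-0.6, -0.8, -0.6]
grip_width: -0.0001
```

Run:
```python
from h import *
st(t=.019);o=get_obs();im=camera("wrist");cv2.imwrite("pics/w4.png",im[:,:,::-1])
meas(im,o,(180,400,100,300))
x,y=map(int,project("wrist",np.r_[C+.045*u(-34),.075],o));print(x,y)
cv2.imwrite("pics/c4.png",cv2.resize(im[y-50:y+70,x-70:x+70,::-1],None,fx=4,fy=4,interpolation=cv2.INTER_CUBIC))
```

```text
clk 6.9 yaw -37.9 r 27.6 t 20.3 z 0.0839 F [-0.6 -0.8 -0.6] Mz [-0.31  0.12 -0.03] j6 -2.63
fix (array([ 0.4, -1.3, -1.1]), array([0.6, 0.2, 0. ]))
red n 230 ang -32.4 rad 48.1 65.8 dir [np.float64(-29.2)]
bright [(np.float64(-38.5), np.float32(132.0)), (np.float64(-38.0), np.float32(137.0)), (np.float64(-37.5), np.float32(140.0)), (np.float64(-37.0), np.float32(142.0)), (np.float64(-36.5), np.float32(142.0)), (np.float64(-36.0), np.float32(143.0)), (np.float64(-35.5), np.float32(131.0)), (np.float64(-35.0), np.float32(117.0))]
280 226
```

View pics/c4.png

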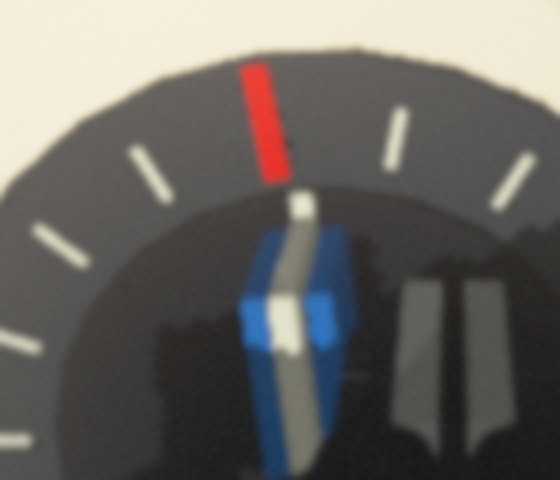

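Index end (302,193) in the crop sits just right (clockwise) of the red line's inner end (277,183): about 4° short. Small nudge of 3°.

Call:
{"name": "jog_arm", "arguments": {
  "deltas": [
    [[0.5,-0.8,-0.5,0.3,0,-1.5,0],[0.5,-0.8,0,0,0,-1.5,0],[0,0,0,0,0,0,0]]
  ]
}}

```text
clock: 7.25
eef_pos: [0.5629, -0.0844, 0.0841]
tool_rot: [0.954, -0.299, -0.003, 0.002]
ft_force: [-0.8, -1.0, -0.1]
grip_width: 0.0001
```

```bash
cat >> h.py <<'E'
def align(im,o):
    "signed angle index->red (deg, + = still to go CCW): sub-pixel centroids near the rim"
    g=cv2.cvtColor(im,cv2.COLOR_RGB2HSV).astype(float);res={}
    for name,rs,z in(("idx",np.arange(.0395,.0436,.0005),.076),("red",np.arange(.05,.0625,.001),.074)):
        out=[]
        for r in rs:
            th=np.arange(-50,-15,.1);uv=np.array([project("wrist",np.r_[C+r*u(a),z],o) for a in th]).astype(np.float32)
            s=cv2.remap(im.astype(np.float32),uv[None,:,0],uv[None,:,1],cv2.INTER_LINEAR)[0]
            q=s[:,0]-s[:,1] if name=="red" else s.min(1)
            k=q>.5*(q.max()+np.median(q));out.append((th[k]*q[k]).sum()/q[k].sum())
        res[name]=np.array(out)
        print(name,np.round(out,1))
    return res
E
python3 - <<'E'
from h import *
st(t=.019)
o=get_obs();im=camera("wrist");cv2.imwrite("pics/w5.png",im[:,:,::-1])
align(im,o)
E
```

```text
clk 7.25 yaw -34.8 r 27.1 t 21.1 z 0.0841 F [-0.8 -1.  -0.1] Mz [-0.3   0.04 -0.01] j6 -2.68
fix (array([ 0.9, -2.1, -1. ]), array([0.4, 0.3, 0. ]))Traceback (most recent call last):
  File "<stdin>", line 4, in <module>
  File "h.py", line 47, in align
    th=np.arange(-50,-15,.1);uv=np.array([project("wrist",np.r_[C+r*u(a),z],o) for a in th]).astype(np.float32)
                                          ~~~~~~~^^^^^^^^^^^^^^^^^^^^^^^^^^^^^
  File "h.py", line 13, in project
    _,_,P,f,m=ray(n,(0,0),o);c=P[:3,:3].T@(np.array(X)-P[:3,3]);return f*c[0]/c[2]+m["cx"],f*c[1]/c[2]+m["cy"]
              ~~~^^^^^^^^^^^
  File "h.py", line 5, in ray
    m=camera_model(n);f=200/np.tan(np.radians(m["fovy"]/2))
ValueError: time passes only in moves, steps and waits
```

```bash
sed -i '/^def align/,$d' h.py
cat >> h.py <<'E'
import functools
camera_model=functools.lru_cache(None)(camera_model)
def align(im,o,axdir=-29.5):
    "index->red in tangential mm: red inner end and white index patch, as world points; across/along axdir"
    e,n=u(axdir),u(axdir+90);W={}
    def blob(m,near,z):
        k,l,s,c=cv2.connectedComponentsWithStats(m.astype(np.uint8));j=1+np.argmin([np.linalg.norm(c[i]-near)+(1e3 if s[i,4]<8 else 0) for i in range(1,k)])
        ys,xs=np.nonzero(l==j);P=np.array([on_plane("wrist",(x,y),z,o)[:2]-C for x,y in zip(xs,ys)])*1e3;return P@e,P@n,c[j]
    i=im.astype(int);near=np.array(project("wrist",np.r_[C+.048*u(-32),.075],o))
    ra,rn,rc=blob((i[:,:,0]-i[:,:,1]>70)&(i[:,:,0]-i[:,:,2]>60),near,.074)
    f=np.polyfit(ra,rn,1);print("red px",rc.round(1),"along",ra.min().round(1),ra.max().round(1),"slope deg",np.degrees(np.arctan(f[0])).round(1))
    uv=near;wa,wn,wc=blob((i.min(2)>115)&(i.max(2)-i.min(2)<45),np.array(project("wrist",np.r_[C+.045*u(-32),.076],o)),.076)
    print("idx px",wc.round(1),len(wa),"along",wa.min().round(1),wa.max().round(1),"across",wn.mean().round(2))
    for a in (wa.mean(),wa.mean()+2):print("gap mm (red-idx)",(np.polyval(f,a)-wn.mean()).round(2),"deg",np.degrees((np.polyval(f,a)-wn.mean())/43).round(2))
E
python3 - <<'E'
from h import *
o=get_obs();im=cv2.imread("pics/w5.png")[:,:,::-1].copy();align(im,o)
E
```

```text
red px [280.1 204.7] along 48.4 65.9 slope deg 0.3
idx px [283.3 248.2] 237 along 19.3 46.8 across -1.38
gap mm (red-idx) -1.67 deg -2.23
gap mm (red-idx) -1.66 deg -2.21
```

```bash
python3 - <<'E'
s=open('h.py').read()
a=s.index('    uv=near;wa');b=s.index('    print("idx px"')
s=s[:a]+'''    ys,xs=np.nonzero((i.min(2)>105)&(i.max(2)-i.min(2)<60))
    k=np.hypot(xs-near[0],ys-near[1])<45;xs,ys=xs[k],ys[k]
    P=np.array([on_plane("wrist",(x,y),.076,o)[:2]-C for x,y in zip(xs,ys)])*1e3;wa,wn=P@e,P@n
    k=(wa>43)&(wa<48)&(abs(wn)<8);wa,wn,wc=wa[k],wn[k],np.array([xs[k].mean(),ys[k].mean()])
'''+s[b:]
open('h.py','w').write(s)
E
python3 - <<'E'
from h import *
o=get_obs()
im=cv2.imread("pics/w5.png")[:,:,::-1].copy();align(im,o)
x,y=280,225
cv2.imwrite("pics/c5.png",cv2.resize(im[y-50:y+60,x-60:x+60,::-1],None,fx=5,fy=5,interpolation=cv2.INTER_CUBIC))
E
```

```text
red px [280.1 204.7] along 48.4 65.9 slope deg 0.3
idx px [286.6 225.6] 47 along 43.0 47.4 across -5.22
gap mm (red-idx) 2.25 deg 2.99
gap mm (red-idx) 2.26 deg 3.01
```

View pics/c5.png

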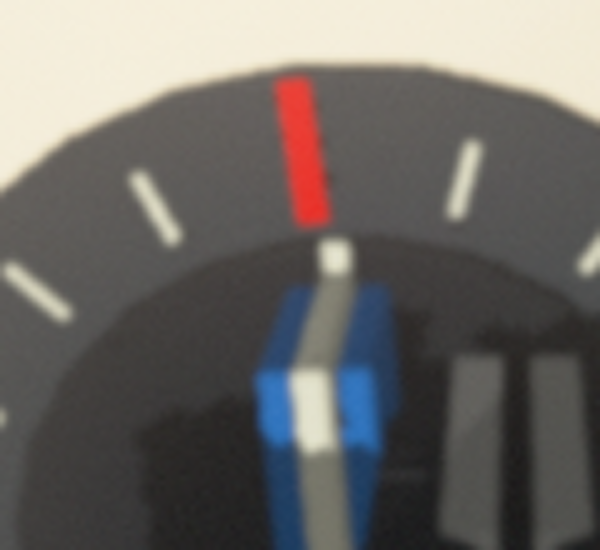

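Index patch (335,257) in the crop vs red line extended (316,257): about 2.8° short, agreeing with the computed 3.0°. Nudging on.

Call:
{"name": "jog_arm", "arguments": {
  "deltas": [
    [[0.3,-1,-0.3,0.2,0,-1,0],[0.2,-1,0,0,0,-1,0],[0,0,0,0,0,0,0]]
  ]
}}

```text
clock: 7.6
eef_pos: [0.5644, -0.0835, 0.0841]
tool_rot: [0.96, -0.281, -0.003, 0.001]
ft_force: [-0.8, -2.5, -0.2]
grip_width: -0.0001
```

Run:
```python
from h import *
st(t=.019);o=get_obs();im=camera("wrist");cv2.imwrite("pics/w6.png",im[:,:,::-1]);align(im,o)
```

```text
clk 7.6 yaw -32.7 r 27.1 t 20.5 z 0.0841 F [-0.8 -2.5 -0.2] Mz [-0.43  0.1  -0.05] j6 -2.72
fix (array([ 0.9, -1.5, -0.9]), array([0.2, 0.3, 0. ]))
red px [284.9 204.5] along 48.3 65.8 slope deg -0.0
idx px [285.7 225.9] 49 along 43.0 47.4 across -2.44
gap mm (red-idx) -0.54 deg -0.72
gap mm (red-idx) -0.54 deg -0.72
```

Reads about -0.7° (0.5 mm). Backing off and checking from above, unoccluded.

Call:
{"name": "jog_arm", "arguments": {
  "deltas": [
    [[0,8,0,0,0,0,0],[0,8,-5,0,0,0,0],[-10,0,-30,0,0,0,0],[-15,-8,-30,0,0,0,0],[0,0,0,0,0,0,0]]
  ]
}}

```text
clock: 8.15
eef_pos: [0.5378, -0.076, 0.1517]
tool_rot: [0.96, -0.282, -0.004, -0.002]
ft_force: [1.5, 0.2, -0.5]
grip_width: 0.0
```

Run:
```python
from h import *
st(t=.019);o=get_obs();im=camera("wrist");cv2.imwrite("pics/w7.png",im[:,:,::-1]);align(im,o)
x,y=map(int,project("wrist",np.r_[C+.040*u(-31),.075],o));print(x,y)
cv2.imwrite("pics/c7.png",cv2.resize(im[max(0,y-55):y+55,x-60:x+60,::-1],None,fx=5,fy=5,interpolation=cv2.INTER_CUBIC))
```

```text
clk 8.15 yaw -32.7 r 0.7 t 28.6 z 0.1517 F [ 1.5  0.2 -0.5] Mz [ 0.02 -0.05 -0.02] j6 -2.71
fix (array([27.8, -9.5, 66.5]), array([-0.1,  0.5, -0. ]))
red px [284.6 142.6] along 48.7 66.0 slope deg 0.6
idx px [285.1 158.9] 39 along 43.0 47.7 across -2.7
gap mm (red-idx) -0.68 deg -0.91
gap mm (red-idx) -0.66 deg -0.88
283 165
```

View pics/c7.png

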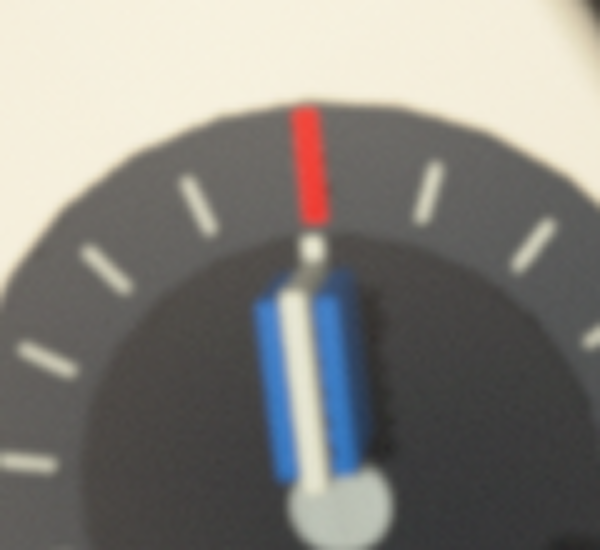

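Unoccluded view: the index patch (313,248) sits under the red line's inner end (314,223); offset ≈0.5–0.9°, well within the line widths. Dial set. Now locating the button by triangulation of two wrist views.

Run:
```python
from h import *
P=[]
for f,pos,q,box in(("w1",[.5794,-.0711,.2007],[.1668,.986,.004,.0046],(380,440,10,75)),("w2",[.542,-.0064,.098],[.209,.978,.002,.006],(310,400,60,160))):
    o=dict(eef_pos=np.array(pos),tool_rot=np.array(q));im=cv2.imread(f"pics/{f}.png")[:,:,::-1].copy()
    g=colpts(im,(50,100,60),(80,255,255),box);c=(g.min(0)+g.max(0))/2;p,d,*_=ray("wrist",c,o);d/=np.linalg.norm(d);P.append((p,d))
    print(f,c,[on_plane("wrist",c,z,o).round(4)[:2].tolist() for z in(.076,.08,.086)])
A=sum(np.eye(3)-np.outer(d,d) for p,d in P);b=sum((np.eye(3)-np.outer(d,d))@p for p,d in P);print("tri",np.linalg.solve(A,b).round(4))
camera("side")
for q in masks_of("start_top","side")[:1]:print(q["conf"],q["at"],on_plane("side",q["at"],.082).round(4))
T=np.r_[.476,.045,.15];y=90
o=get_obs();print(o["eef_pos"].round(4));print([delta(T,a) for a in(160,-32.7)])
```

```text
w1 [413.5  39. ] [[0.4762, 0.0463], [0.4766, 0.0449], [0.4772, 0.0428]]
w2 [356.5 115.5] [[0.4788, 0.043], [0.4785, 0.0426], [0.478, 0.0421]]
tri [0.4777 0.0416 0.0898]
[ 0.5362 -0.0769  0.1473]
[(array([-116.6,  -69.9,   -1.4]), array([ 1.100e+00, -1.000e-01,  1.672e+02])), (array([-116.6,  -69.9,   -1.4]), array([ 0.1,  0.8, -0.1]))]
```

Call:
{"name": "jog_arm", "arguments": {
  "deltas": [
    [[-30,-18,0,0,0,0,0],[-30,-18,0,0,0,0,0],[-30,-18,0,0,0,0,0],[-18,-11,0,0,0,0,0],[0,0,0,0,0,0,0]]
  ]
}}

```text
clock: 8.8
eef_pos: [0.4764, 0.0371, 0.1417]
tool_rot: [0.959, -0.285, -0.012, 0.0]
ft_force: [0.2, 0.1, -0.2]
grip_width: -0.0001
```

Run:
```python
from h import *
o=get_obs();print(o["eef_pos"].round(4),delta([.478,.042,.105],-32.7))
im=camera("wrist");align(im,o) if 0 else None
g=colpts(im,(50,100,60),(80,255,255),(200,440,200,400));print(len(g), g.min(0) if len(g) else 0,g.max(0) if len(g) else 0,project("wrist",[.478,.042,.086],o))
```

```text
[0.4764 0.0371 0.1417] (array([-0.6, -5.2, 36.7]), array([ 0.4,  1.3, -0.4]))
589 [300. 208.] [333. 236.] (np.float64(314.79751394377206), np.float64(223.7549701207581))
```

Button seen at (316,222), predicted (315,224): agrees. Descending.

Call:
{"name": "jog_arm", "arguments": {
  "deltas": [
    [[0,-3,18,0.4,1.3,0,0],[0,-2.5,18,0,0,0,0],[0,0,6,0,0,0,0],[0,0,0,0,0,0,0]]
  ]
}}

```text
clock: 9.25
eef_pos: [0.4812, 0.0376, 0.0965]
tool_rot: [0.958, -0.287, 0.0, 0.001]
ft_force: [-0.0, 0.5, -1.0]
grip_width: 0.0003
```

Run:
```python
from h import *
o=get_obs();print(o["eef_pos"].round(4),o["ft_force"].round(1),delta([.478,.042,.09],-32.7))
```

```text
[0.4812 0.0376 0.0965] [-0.   0.5 -1. ] (array([-5.1, -1.9,  6.5]), array([ 0.1, -0.1, -0.6]))
```

Call:
{"name": "jog_arm", "arguments": {
  "deltas": [
    [[-4.5,-2,3,0,0,0,0],[-1,-0.5,3,0,0,0,0],[0,0,2,0,0,0,0]]
  ]
}}

```text
clock: 9.55
eef_pos: [0.4788, 0.0417, 0.0891]
tool_rot: [0.958, -0.288, 0.001, 0.001]
ft_force: [-1.7, 1.7, 3.3]
grip_width: -0.0001
```

Call:
{"name": "jog_arm", "arguments": {
  "deltas": [
    [[0,0,2,0,0,0,0],[0,0,2,0,0,0,0]]
  ]
}}

```text
clock: 9.75
eef_pos: [0.4788, 0.0417, 0.086]
tool_rot: [0.958, -0.288, 0.001, 0.001]
ft_force: [-2.9, 0.4, 10.6]
grip_width: -0.0003
```

Call:
{"name": "jog_arm", "arguments": {
  "deltas": [
    [[0,0,2,0,0,0,0],[0,0,2,0,0,0,0]]
  ]
}}

```text
clock: 9.95
eef_pos: [0.4789, 0.0417, 0.0858]
tool_rot: [0.958, -0.288, 0.002, 0.001]
ft_force: [-7.5, -0.5, 18.9]
grip_width: 0.0
```

Bottomed out at z≈0.0858 with 19 N. Releasing slowly to see the height at which contact ends, which confirms the travel.

Call:
{"name": "jog_arm", "arguments": {
  "deltas": [
    [[0,0,-2,0,0,0,0],[0,0,0,0,0,0,0]]
  ]
}}

```text
clock: 10.15
eef_pos: [0.4791, 0.0418, 0.0894]
tool_rot: [0.958, -0.288, 0.003, 0.0]
ft_force: [-1.4, -0.1, 2.5]
grip_width: 0.0001
```

Call:
{"name": "jog_arm", "arguments": {
  "deltas": [
    [[0,0,-1.5,0,0,0,0],[0,0,0,0,0,0,0]]
  ]
}}

```text
clock: 10.35
eef_pos: [0.4793, 0.0418, 0.091]
tool_rot: [0.958, -0.288, 0.003, 0.0]
ft_force: [-1.6, 0.2, 2.0]
grip_width: 0.0003
```

Call:
{"name": "jog_arm", "arguments": {
  "deltas": [
    [[0,0,-1.5,0,0,0,0],[0,0,0,0,0,0,0]]
  ]
}}

```text
clock: 10.55
eef_pos: [0.4797, 0.0418, 0.0921]
tool_rot: [0.958, -0.288, 0.004, 0.0]
ft_force: [0.5, 0.1, 0.9]
grip_width: 0.0004
```

Call:
{"name": "jog_arm", "arguments": {
  "deltas": [
    [[0,0,-1.5,0,0,0,0],[0,0,0,0,0,0,0]]
  ]
}}

```text
clock: 10.75
eef_pos: [0.48, 0.0419, 0.0932]
tool_rot: [0.958, -0.288, 0.004, 0.0]
ft_force: [-0.1, 0.1, -0.6]
grip_width: 0.0
```

Call:
{"name": "jog_arm", "arguments": {
  "deltas": [
    [[0,0,-1.5,0,0,0,0],[0,0,0,0,0,0,0]]
  ]
}}

```text
clock: 10.95
eef_pos: [0.4799, 0.0419, 0.0945]
tool_rot: [0.958, -0.288, 0.003, 0.0]
ft_force: [-0.2, -0.9, -0.9]
grip_width: -0.0002
```

Contact from ~0.092 to 0.0858: 6 mm travel, i.e. fully pressed and released. Rising and returning over the dial for a last check.

Call:
{"name": "jog_arm", "arguments": {
  "deltas": [
    [[0,0,-40,0,0,0,0],[20,12,-25,0,0,0,0],[35,22,-10,0,0,0,0],[35,22,0,0,0,0,0],[18,10,0,0,0,0,0]]
  ]
}}

```text
clock: 11.45
eef_pos: [0.5335, -0.0734, 0.1725]
tool_rot: [0.959, -0.284, 0.003, 0.001]
ft_force: [-0.4, 0.2, 0.0]
grip_width: 0.0002
```

Run:
```python
from h import *
o=get_obs();im=camera("wrist");align(im,o);print(o["eef_pos"].round(3),o["ft_force"].round(1))
x,y=map(int,project("wrist",np.r_[C+.030*u(-31),.075],o));y=max(y,60)
a=cv2.resize(im[y-60:y+60,x-60:x+60],(400,400),interpolation=cv2.INTER_CUBIC);s=cv2.resize(camera("side")[100:350,200:450],(400,400))
cv2.imwrite("pics/end.png",np.hstack([a,s])[:,:,::-1])
```

```text
red px [287.7 133.5] along 50.1 67.1 slope deg -1.3
idx px [287.6 150. ] 40 along 43.0 48.0 across -2.84
gap mm (red-idx) -0.79 deg -1.05
gap mm (red-idx) -0.83 deg -1.11
[ 0.533 -0.073  0.172] [-0.4  0.2  0. ]
```

View pics/end.png

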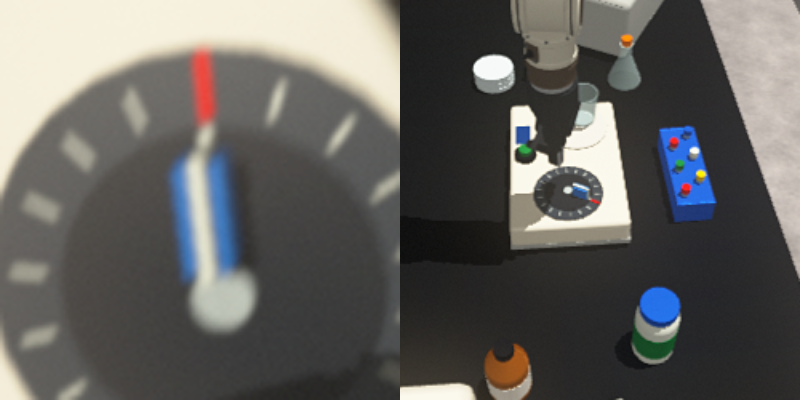

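The last picture shows the index end (206,135) straight under the red line's inner end (205,122). The button is up and everything else is standing.

```bash
python3 -c "
from workcell import *
print(job_done())"
```

```text
the job is handed in; nothing more can be done
None
```

The dial is on the red line and the start button was pressed fully and released after that. The job is handed in, at about 11.5 s on the robot's clock.

- **Dial:** I pushed the tab round counter-clockwise by about 177° with the shut fingertips on one flank only. In the last picture the index end lies in line with the red line's inner end. My numeric check disagreed slightly: it read 0.7° to 1.1° (0.5 to 0.8 mm) past red. By eye the offset was 0° to 0.5°. I left it there without a further correction.
- **Start button:** The fingertip met it at z ≈ 0.092 m and bottomed out at 0.0858 m with about 19 N, which is about 6 mm of travel. On release the contact force fell to zero.
- **At hand-in:** The arm was clear above the stirrer with no contact force. The button looked up in the last side view. The beaker, tube rack, dishes, flask and both bottles stood in place. The marker pen and tip box were not clearly in that last picture, but the arm never came near them.

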